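Pack the sampling kit with the heavier case lowest

TASK

Pack the sampling kit into the open grey metal packing box: the heavier of the two identical grey cases flat on its floor first, then the lighter case flat on top of that, and last the timer, face up, on the middle of the upper case. The cases look alike, so lift them to feel which one is heavy. Set everything down gently without dropping it, and leave the tube rack behind where it is.

Things in the scene. Friction and masses are not known exactly. Their poses are not given: they have to be found in the camera images.
- case_1_center (a point): centre (half-way up) of one of two closed grey cases that look exactly alike: 58 mm wide (x), 130 mm long (y), 42 mm high (z), rigid, flat sides, top and bottom; lies flat, z up. Balanced at its centre; grip it across the 58 mm at mid-length. Which of the two is heavy changes from start to start and cannot be seen: lift it and feel
- case_2_center (a point): centre (half-way up) of the other of two closed grey cases that look exactly alike: 58 mm wide (x), 130 mm long (y), 42 mm high (z), rigid, flat sides, top and bottom; lies flat, z up. Balanced at its centre; grip it across the 58 mm at mid-length. Which of the two is heavy changes from start to start and cannot be seen: lift it and feel
- case_1: the whole case 1; origin at the centre of its underside, axes as case_1_center. One of the two cases holds a steel slug at its middle and weighs 0.56 to 0.74 kg in all, the other 0.18 to 0.23 kg
- case_2: the whole case 2; origin at the centre of its underside, axes as case_2_center. One of the two cases holds a steel slug at its middle and weighs 0.56 to 0.74 kg in all, the other 0.18 to 0.23 kg
- timer_center (a point): centre (half-way up) of a small white kitchen-type timer with a display and three buttons on its top face (z up): 58 mm (x) by 72 mm (y), 21 mm high, light (0.07 kg); starts flat, face up; grip it across its 58 mm
- timer: the timer; origin at the centre of its underside, same axes
- packing_box: open grey metal box fixed to the worktop; origin: centre of its underside, z up. Inside 66 mm (x) by 138 mm (y): a case lying along y has 4 mm to spare all round. Floor 6 mm, walls 5 mm thick, wall tops 80 mm above the origin. Ends (+y, -y) closed; long sides open for fingers over the middle 98 mm down to the floor. Two stacked cases reach 90 mm above the origin
- tube_rack: bystander: white tube rack with tubes, 60 mm by 172 mm, 47 mm high; origin at the centre of its underside
Not all that is in view belongs to the job. Leave any pink or turquoise look-alike of the timer alone.

How it is judged:
By the outcome, as a careful person would: the job done as asked, in the order asked, and still so for the second after the job is handed in, with the robot touching nothing.
It also fails if it takes over 72 s, if anything falls off the work surface, if the arm or the gripper's body presses on something with over 40 N, if the wrist force passes 120 N, or if a joint passes its speed limit or range.

ROBOT

A 7-joint arm with a two-finger parallel gripper is mounted at the origin on a cart in front of the work surface, level with it; the furniture and walls round the work are solid. World frame = base frame: x ahead of the robot, y to its left, z up, the work surface at z = 0. Lengths are in m, angles in rad, forces in N, time in s.
With the tool pointing down it reaches from about 0.4 to 0.85 m from the base axis. Payload 4.5 kg.
Tool frame: the origin (TCP) lies on the centre line of the jaws, within the pads' length; the fingertips stand 8 mm ahead of it and the grasp point (between the pads) lies 11 mm behind it (bot.tips_ahead is the distance from the TCP to the fingertips, in m); z points along the fingers, y is the line along which they close (so a half turn about z gives the same grasp; the last joint's range is limited). The gripper opens to 88 mm and grips with 3 to 60 N. Pads are 18 mm wide; open, the fingers measure 123 mm over their backs; the gripper's body (75 mm by 187 mm) begins 45 mm behind the grasp point.
Start: joints at [-1.243, 0.689, -0.195, 1.565, 0.157, 0.902, -0.215], TCP at [0.181, 0.598, 0.247] pointing down, gripper open.
Joint ranges: [-3.01, 3.01], [-0.46, 2.08], [-1.47, 1.51], [0.13, 2.56], [-1, 4.14], [0.04, 2.09], [-2.66, 2.66]. Speed limits (rad/s): [2.57, 2.57, 3.14, 3.14, 3.14, 3.14, 3.14].

INTERFACE

Orientations are given as a unit quaternion [x, y, z, w].
In Python, from workcell import status, read_camera, camera_model, job, bot gives the robot as it stands. The module is installed in compiled form; this text tells all that it offers.
- The arm moves only by the tool drive_tool, never from a script. Its argument "plan" is a list of rows, each a list of 7 numbers: the turn, a rotation vector about the world's x, y, z in rad, then the shift along the world's x, y, z in cm, then the closure in counts, from 0 (fully open) to 255 (shut). In form: [[ax, ay, az, x, y, z, fingers], ...]. A call has 1 to 20 rows; each row is the pose to reach, as a shift and turn from the pose commanded when the call began; what a row does not reach only later rows make up. A row lasts 1/8 s, in which the tool goes at most 62.5 mm and 10.7 degrees, less where a joint would pass 70% of its speed; a pose out of reach is approached as far as the arm can. A call with a gripper value outside its range is refused whole. The fingers move at their own pace and stop on an object; "newtons" is the grip in N (left out, the last holds). Time passes only in rows, so rows that repeat a pose let the fingers close. It gives the time, the measured TCP pose, the force, the opening and the grip force at its end, in the units of the state.
- status.get_obs(): the state, without advancing time (a new reading comes with each control period).
- read_camera(name): name is "side" or "top"; returns the picture (420x560x3 uint8, red, green, blue); there is no depth.
- camera_model(name): a dict with "vfov" (degrees; the focal length in pixels is half the picture's height over the tangent of half this angle, whatever the lens; pixels are square), "cx", "cy" (the principal point, pixels), "dist" ([k1, k2, p1, p2, k3] as OpenCV has them; the pictures are not rectified), "extrinsics" (4x4, takes a point from world to camera coordinates). Camera axes: x right, y down, z forward; pixel columns grow to the right and rows downward; lengths in m; the calibration is good to about 2 mm. A picture is of the moment at which its call begins. camera_model takes no time and is no camera call.
- job.close_job(): hands the job in; it is judged then, once.
The state is a dict: "time": time; "joints": joint angles; "dq": joint speeds; "joint_efforts": joint torques, N m; "position": TCP position; "ee_rot": TCP orientation; "contact_force": force on the tool from outside, world axes, zero at the start; "moment": the same for the moment, N m; "grip_width": opening from 0.0 (shut) to 1.0 (fully open); "finger_force": force on a finger pad.
Only numpy, scipy, OpenCV 4.12 (cv2) and the standard library are available. Lean on these libraries where they do the work, as an engineer would, in place of code of your own. Each camera call takes 0.05 s, during which the arm holds its last target. There are 200 camera calls.

## Working session

There is one attempt and no reset: what is moved stays moved. The work goes in short steps, Python scripts to look and compute and a tool call to move; the robot and the scene stay as the last step left them, time stands still between calls to the robot, and variables do not carry over. Pictures are saved under pics/ and viewed, at most 10 in all, crops included, and the job is handed in when it is done.

Besides the shell and the picture viewer there is one more tool, called after "Emit:" as name(argument=value, ...), one argument or row to a line, values as JSON. drive_tool: Moves the arm, as the interface text tells. Its arguments: {"type":"object","properties":{"plan":{"type":"array","items":{"type":"array","items":{"type":"number"}}},"newtons":{"type":"number"}},"required":["plan"]}

```bash
mkdir -p pics
python3 - <<'E'
from workcell import status, read_camera, camera_model
import cv2,numpy as np
for n in("top","side"):
    cv2.imwrite(f"pics/{n}0.png",cv2.cvtColor(read_camera(n),cv2.COLOR_RGB2BGR))
    m=camera_model(n);print(n,m['vfov'],m['cx'],m['cy'],m['dist']);print(np.round(m['extrinsics'],4))
o=status.get_obs()
for k in o: print(k,np.round(o[k],4))
E
```

```text
top 50.9099526334909 285.8755423630548 210.44110608345576 [-0.10977836  0.          0.          0.          0.        ]
[[-0.0284 -0.9996 -0.0022  0.0655]
 [-0.9766  0.0283 -0.2132  0.4843]
 [ 0.2132 -0.0039 -0.977   1.0687]
 [ 0.      0.      0.      1.    ]]
side 46.929969840593635 278.20623257079836 207.55585968006315 [0.05461458 0.         0.         0.         0.        ]
[[ 8.2150e-01 -5.7020e-01 -9.0000e-04 -3.5030e-01]
 [-3.8580e-01 -5.5470e-01 -7.3720e-01  2.4810e-01]
 [ 4.1990e-01  6.0600e-01 -6.7560e-01  1.2206e+00]
 [ 0.0000e+00  0.0000e+00  0.0000e+00  1.0000e+00]]
time 0.1
joints [-1.2432  0.6899 -0.1945  1.5662  0.1573  0.9025 -0.2151]
dq [ 0.0016 -0.002   0.0009 -0.0026  0.0002 -0.001   0.0007]
joint_efforts [-2.40000e-03 -5.28510e+01 -1.27090e+00 -1.53839e+01 -5.25000e-02
  2.00000e-03  0.00000e+00]
position [0.1809 0.5977 0.246 ]
ee_rot [ 1.464e-01  9.892e-01 -8.000e-04 -1.000e-04]
contact_force [-0.0767 -0.0911 -0.2001]
moment [0.0031 0.0307 0.0041]
finger_force 0.0
grip_width 0.9988
```

View pics/top0.png

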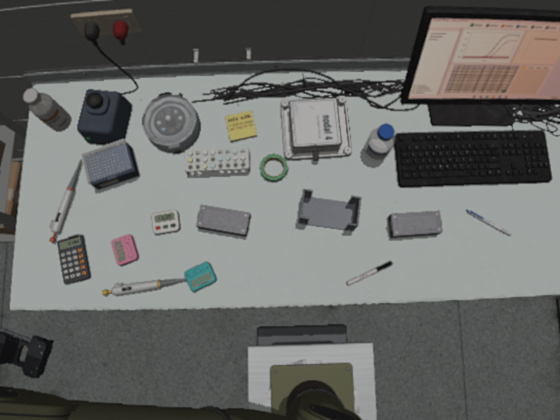

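View pics/side0.png

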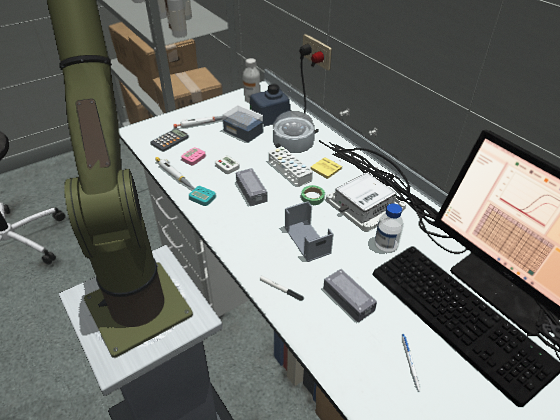

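The top picture shows the cases at about (223,221) and (415,224), the box at (329,211) and the white timer at (165,222). The side view shows the same layout. I'll zoom in on the four items next.

```bash
cat > h.py <<'E'
import numpy as np,cv2
from workcell import status, read_camera, camera_model
def K(n):
    m=camera_model(n);f=210/np.tan(np.radians(m['vfov']/2))
    return np.array([[f,0,m['cx']],[0,f,m['cy']],[0,0,1]]),np.array(m['dist']),np.array(m['extrinsics'])
def cast(n,uv,z):
    k,d,E=K(n);p=cv2.undistortPoints(np.array(uv,float).reshape(-1,1,2),k,d).reshape(-1,2)
    r=np.c_[p,np.ones(len(p))]@E[:3,:3];c=-E[:3,:3].T@E[:3,3]
    return c+r*((z-c[2])/r[:,2])[:,None]
def proj(n,P):
    k,d,E=K(n);return cv2.projectPoints(np.array(P,float).reshape(-1,1,3),E[:3,:3],E[:3,3],k,d)[0].reshape(-1,2)
E
python3 - <<'E'
import cv2,numpy as np
from h import *
im=cv2.imread("pics/top0.png")
def crop(u,v,w,h,s): return cv2.resize(im[v:v+h,u:u+w],None,fx=s,fy=s,interpolation=cv2.INTER_CUBIC)
a=[crop(190,185,80,60,5),crop(290,185,80,60,5),crop(380,190,80,60,5),crop(130,190,80,60,5)]
cv2.imwrite("pics/crops.png",np.vstack([np.hstack(a[:2]),np.hstack(a[2:])]))
g=cv2.cvtColor(im,cv2.COLOR_BGR2GRAY)
print("bg",im[240,300],"top1",im[218,222],"top2",im[222,415],"box",im[211,329],g[200:245,223],g[200:245,415])
m=cv2.inRange(g,0,150)
n,l,st,ce=cv2.connectedComponentsWithStats(m[:300])
for x,y in((223,221),(415,224),(329,211)):
    i=l[y,x];c=cv2.findContours((l==i).astype(np.uint8),0,1)[0][0] if False else cv2.findContours(np.pad((l==i).astype(np.uint8),0),cv2.RETR_EXTERNAL,cv2.CHAIN_APPROX_NONE)[0][0]
    P=cast("top",c,0.021)[:,:2]
    print(st[i],ce[i],cv2.minAreaRect((P*1000).astype(np.float32)), cv2.approxPolyDP(c,2.5,True).reshape(-1,2).tolist())
E
```

```text
bg [161 163 158] top1 [119 115 116] top2 [118 115 117] box [117 111 110] [162 161 161 161 162 162 163 155 122 110 111 112 116 118 117 115 114 114
 117 118 117 118 118 117 116 110 107 112 114 113  99  57  48  78  95 119
 157 164 162 161 161 162 162 162 161] [161 161 161 160 161 162 161 161 161 163 163 155 126 111 110 112 116 117
 116 114 113 116 116 118 117 114 111 109 110 109 108 111 112 102  69  45
  66  97 129 159 163 162 161 161 161]
[ 196  204   56   36 1487] [223.28917283 221.57700067] ((467.6477966308594, 216.70742797851562), (143.1916046142578, 74.31996154785156), 78.73709106445312) [[200, 205], [196, 220], [198, 231], [246, 239], [251, 218], [249, 212]]
[ 385  210   58   31 1504] [413.47406915 225.20013298] ((443.4543762207031, -281.64404296875), (73.18624114990234, 152.97654724121094), 2.1592109203338623) [[439, 210], [389, 214], [385, 227], [388, 240], [436, 237], [442, 232]]
[ 295  188   67   48 2080] [328.07548077 212.69038462] ((485.02337646484375, -59.466094970703125), (164.78494262695312, 111.16547393798828), 80.14743041992188) [[302, 189], [295, 228], [314, 225], [341, 229], [342, 235], [352, 234], [359, 222], [360, 196], [351, 195], [346, 202], [313, 197], [313, 190]]
```

View pics/crops.png

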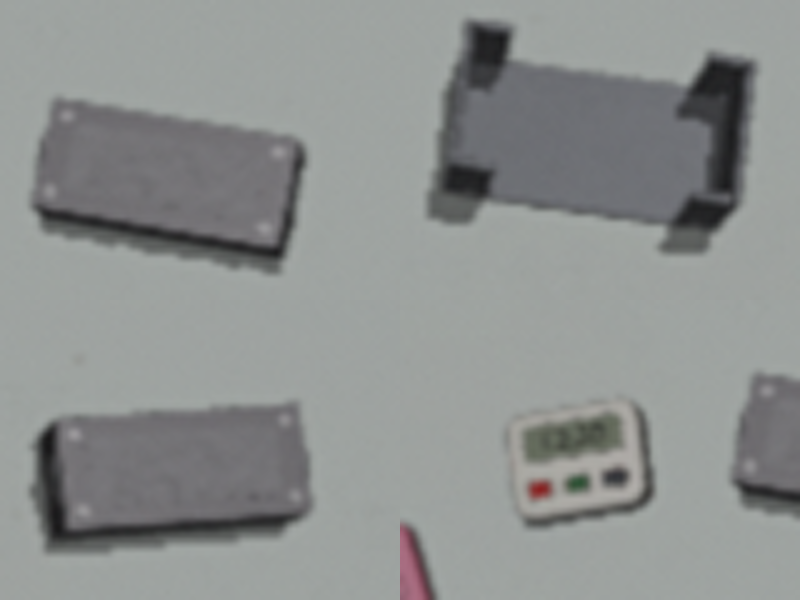

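The crops show the cases with four light rivets each on top, the timer upright with its buttons at the bottom, and the box turned about 8°. Next I'll measure them: rivets at z=42 mm, box rim corners at 80 mm and the timer outline. A side crop will serve as a cross-check.

Run:
```python
from h import *
def refine(n,pts):
    g=cv2.GaussianBlur(cv2.cvtColor(cv2.imread(f"pics/{n}0.png"),cv2.COLOR_BGR2GRAY).astype(float),(0,0),.6);out=[]
    for u,v in pts:
        u0,v0=int(round(u)),int(round(v));w=g[v0-2:v0+3,u0-2:u0+3];w=np.clip(w-np.median(w)-3,0,None)
        Y,X=np.mgrid[-2:3,-2:3];out.append((u0+(w*X).sum()/w.sum(),v0+(w*Y).sum()/w.sum()))
    return np.array(out)
def rep(nm,P):
    c=P.mean(0);d=P[1]-P[0]+P[2]-P[3];print(nm,np.round(P[:,:2]*1000,1).tolist(),"c",np.round(c*1000,1),"long-axis deg from -y",np.degrees(np.arctan2(d[0],-d[1])).round(2), "L",np.round([np.linalg.norm(P[1]-P[0]),np.linalg.norm(P[3]-P[0])],4))
o=np.array([190,185]);A=np.array([(67,116),(279,152),(265,229),(49,190)])/5+o-.4
B=np.array([(75,135),(285,122),(294,196),(83,211)])/5+[380,190]-.4
for nm,q in(("A",A),("B",B)):
    r=refine("top",q);P=cast("top",r,.042);rep(nm,P);print(" side px",np.round(proj("side",P),1).tolist())
Bx=np.array([(68,22),(355,65),(342,198),(47,166)])/5+[290,185]-.4
P=cast("top",Bx,.08);rep("box rim",P);print(" side px",np.round(proj("side",P),1).tolist())
im=cv2.imread("pics/top0.png");h=cv2.cvtColor(im,cv2.COLOR_BGR2HSV)
print(im[225,158],im[230,165])
m=((im.min(2)>170)).astype(np.uint8);n,l,st,ce=cv2.connectedComponentsWithStats(m)
i=l[208:240,145:185];i=np.bincount(i[i>0]).argmax()
c=cv2.findContours((l==i).astype(np.uint8),0,1)[0][0];T=cast("top",c,.021)[:,:2]*1000;print("timer",st[i],cv2.minAreaRect(T.astype(np.float32)))
s=cv2.imread("pics/side0.png")
cv2.imwrite("pics/sidecrop.png",cv2.resize(s[195:270,270:345],None,fx=8,fy=8,interpolation=cv2.INTER_CUBIC))
```

```text
A [[501.7, 265.2], [479.3, 156.1], [440.1, 163.5], [462.5, 274.0]] c [470.9 214.7  42. ] long-axis deg from -y -11.56 L [0.1114 0.0402]
 side px [[250.5, 169.3], [263.4, 189.9], [251.3, 193.4], [238.7, 172.2]]
B [[464.4, -226.8], [469.2, -340.2], [428.8, -340.5], [424.6, -228.6]] c [ 446.7 -284.    42. ] long-axis deg from -y 2.27 L [0.1135 0.0398]
 side px [[340.4, 271.1], [372.2, 299.9], [359.9, 307.8], [328.9, 278.4]]
box rim [[533.6, 6.8], [507.3, -136.0], [440.0, -125.1], [460.4, 19.9]] c [485.3 -58.6  80. ] long-axis deg from -y -9.2 L [0.1451 0.0744]
 side px [[307.4, 200.4], [331.9, 233.2], [309.5, 241.2], [284.0, 207.7]]
[144 149 159] [163 168 170]Traceback (most recent call last):
  File "<stdin>", line 19, in <module>
ValueError: attempt to get argmax of an empty sequence
```

Run:
```python
from h import *
im=cv2.imread("pics/top0.png").astype(int)
# timer rim is warm-white / bright: R-B and brightness vs background
roi=im[205:242,145:188];w=(((roi[...,2]-roi[...,0])>6)|(roi.min(2)<140)|(roi.min(2)>172)).astype(np.uint8)
for r in w: print(''.join('#' if x else '.' for x in r))
w2=((roi[...,2]-roi[...,0])>6).astype(np.uint8)
c=max(cv2.findContours(w2,0,1)[0],key=cv2.contourArea)+[145,205];T=cast("top",c,.021)[:,:2]*1000;print("timer",cv2.minAreaRect(T.astype(np.float32)))
s=cv2.imread("pics/side0.png")
cv2.imwrite("pics/sidecrop.png",cv2.resize(s[195:270,270:345],None,fx=8,fy=8,interpolation=cv2.INTER_CUBIC))
```

```text
...........................................
...........................................
...........................................
...........................................
...........................................
...............................#...........
........................#...##.##..........
..................#...############.........
.............#.#.##.#########.####.........
.........##########################........
........#.#####################.###........
......#############################........
......##.######################.###........
......#.######################...##........
.........#####################...##........
.......##.#################.#######........
.......###############...#..#######........
.......##.#####..###.#.#..####.####........
.......####...#.##############..####.......
........##......##...#.########..###.......
.........#######.######..######.####.......
........################.#######.###.......
.........##############.#.####.#.###.......
.........########.##########.###.###.......
.........#######.....##.........####.......
.........######..####......########........
...............#.....#############.........
..........#....#################...........
.........#################.................
.........############......................
..........######...........................
...........................................
...........................................
...........................................
...........................................
...........................................
...........................................
timer ((473.992919921875, 370.68939208984375), (48.768802642822266, 67.13766479492188), 9.843716621398926)
```

View pics/sidecrop.png

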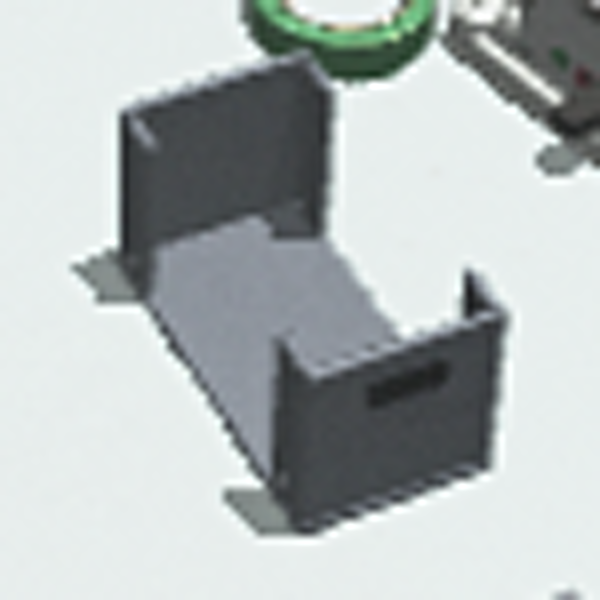

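The side crop shows the box rim's outer corners at (284.8,208), (307.7,201), (333,234) and (308,242). These agree with the prediction from the top view to about 1 px.

Run:
```python
from h import *
S=np.array([(305,53),(508,318),(310,380),(122,110)])/8+[270,195]-.44
P=cast("side",S,.08)*1000
Q=np.array([(490,468),(302,533)])/8+[270,195]-.44
print(P.round(1)[:,:2].tolist(),P.mean(0).round(1)); print("base -y corners",(cast("side",Q,0)*1000).round(1).tolist())
d=P[1]-P[0]+P[2]-P[3];print(np.degrees(np.arctan2(d[0],-d[1])))
def ln(a,b,z,off,n="top"):
    p=cast(n,(np.array([a,b])/5+off-.4),z)*1000;print(p[:,:2].round(1).tolist(),np.degrees(np.arctan2(*(p[1]-p[0])[[0,1]]*[1,-1])).round(2))
ln((110,64),(290,85),.006,[290,185]);ln((90,201),(262,222),0,[290,185])
print("timer",cast("top",[(165,221.8)],.021)*1000)
T=cast("top",np.array([(107,118),(235,98),(245,208),(122,222)])/5+[130,190]-.4,.021)*1000;d=T[1]-T[0]+T[2]-T[3];print(T.mean(0),np.degrees(np.arctan2(d[0],-d[1])))
```

```text
[[532.4, 3.7], [507.3, -140.8], [435.7, -125.7], [460.8, 16.6]] [484.  -61.5  80. ]
base -y corners [[510.3, -136.7, 0.0], [438.3, -123.1, 0.0]]
-9.933285080702317
[[529.6, -18.2], [515.4, -113.7]] -8.48
[[456.8, -4.9], [442.9, -95.4]] -8.77
timer [[471.4503318 369.2450235  21.       ]]
[471.32586044 369.21362226  21.        ] 6.225775285691671
```

Emit:
drive_tool(
  plan=[
    [0,0,-1.48,29.0,-38.3,-8,0],
    [0,0,-1.48,29.0,-38.3,-8,0],
    [0,0,-1.48,29.0,-38.3,-8,0],
    [0,0,-1.48,29.0,-38.3,-8,0],
    [0,0,-1.48,29.0,-38.3,-8,0],
    [0,0,-1.48,29.0,-38.3,-8,0],
    [0,0,-1.48,29.0,-38.3,-8,0],
    [0,0,-1.48,29.0,-38.3,-8,0],
    [0,0,-1.48,29.0,-38.3,-8,0],
    [0,0,-1.48,29.0,-38.3,-8,0],
    [0,0,-1.48,29.0,-38.3,-12,0],
    [0,0,-1.48,29.0,-38.3,-12,0],
  ],
  newtons=30,
)

```text
time: 1.6
position: [0.4682, 0.2165, 0.1252]
ee_rot: [0.774, 0.633, -0.002, -0.001]
contact_force: [-0.7, 0.4, 0.9]
grip_width: 1.0
finger_force: 0.0
```

Emit:
drive_tool(
  plan=[
    [0,0,0,0,0,-5,0],
    [0,0,0,0,0,-7,0],
    [0,0,0,0,0,-9,0],
    [0,0,0,0,0,-10.3,0],
    [0,0,0,0,0,-10.3,0],
    [0,0,0,0,0,-10.3,0],
    [0,0,0,0,0,-10.3,255],
    [0,0,0,0,0,-10.3,255],
    [0,0,0,0,0,-10.3,255],
    [0,0,0,0,0,-10.3,255],
    [0,0,0,0,0,-10.3,255],
    [0,0,0,0,0,-10.3,255],
  ],
  newtons=30,
)

```text
time: 3.1
position: [0.471, 0.2153, 0.0239]
ee_rot: [0.775, 0.632, 0.0, 0.0]
contact_force: [0.0, 0.1, 4.4]
grip_width: 0.659
finger_force: 30.0
```

Emit:
drive_tool(
  plan=[
    [0,0,0,0,0,2,255],
    [0,0,0,0,0,4,255],
    [0,0,0,0,0,5,255],
    [0,0,0,0,0,5,255],
    [0,0,0,0,0,5,255],
    [0,0,0,0,0,5,255],
    [0,0,0,0,0,5,255],
    [0,0,0,0,0,5,255],
  ],
)

```text
time: 4.1
position: [0.4709, 0.2152, 0.0735]
ee_rot: [0.775, 0.632, -0.0, -0.0]
contact_force: [-0.1, 1.5, -2.3]
grip_width: 0.656
finger_force: 30.0
```

Run:
```python
from h import *
o=status.get_obs();print(o['contact_force'],o['moment'],o['position'])
read_camera("top");o=status.get_obs();print(o['contact_force'],o['joint_efforts'])
```

```text
[-0.08366473  1.46935676 -2.25672594] [-0.07592254  0.05016509 -0.01144006] [0.47087672 0.21517735 0.07354283]
[-0.55463    -0.25053116 -2.45398156] [ 2.79842629e-03 -5.01985395e+01  2.41740100e+00 -5.64316884e+00
 -1.62550982e-02 -2.25617469e-02  1.22018587e-04]
```

Case A weighs about 0.23 kg, so it is the light one. I'll set it back gently and fetch B.

Emit:
drive_tool(
  plan=[
    [0,0,0,0,0,-2,255],
    [0,0,0,0,0,-3.5,255],
    [0,0,0,0,0,-4.5,255],
    [0,0,0,0,0,-4.9,255],
    [0,0,0,0,0,-5,255],
    [0,0,0,0,0,-5,255],
    [0,0,0,0,0,-5,255],
    [0,0,0,0,0,-5,0],
    [0,0,0,0,0,-5,0],
    [0,0,0,0,0,-5,0],
    [0,0,0,0,0,-5,0],
    [0,0,0,0,0,1,0],
    [0,0,0,0,0,7,0],
    [0,0,0,0,0,11,0],
    [0,0,0,0,0,11,0],
    [0,0,0,0,0,11,0],
  ],
)

```text
time: 6.15
position: [0.4704, 0.2151, 0.1831]
ee_rot: [0.775, 0.632, -0.001, -0.0]
contact_force: [0.1, 0.3, -0.6]
grip_width: 1.001
finger_force: 0.0
```

Emit:
drive_tool(
  plan=[
    [0,0,0.241,-2.4,-49.9,0,0],
    [0,0,0.241,-2.4,-49.9,0,0],
    [0,0,0.241,-2.4,-49.9,0,0],
    [0,0,0.241,-2.4,-49.9,0,0],
    [0,0,0.241,-2.4,-49.9,0,0],
    [0,0,0.241,-2.4,-49.9,0,0],
    [0,0,0.241,-2.4,-49.9,0,0],
    [0,0,0.241,-2.4,-49.9,0,0],
    [0,0,0.241,-2.4,-49.9,0,0],
    [0,0,0.241,-2.4,-49.9,-5,0],
    [0,0,0.241,-2.4,-49.9,-10,0],
    [0,0,0.241,-2.4,-49.9,-10,0],
    [0,0,0.241,-2.4,-49.9,-10,0],
  ],
)

```text
time: 7.78
position: [0.4473, -0.2831, 0.0843]
ee_rot: [0.693, 0.721, 0.0, -0.0]
contact_force: [0.8, -0.7, 0.0]
grip_width: 1.006
finger_force: 0.0
```

Emit:
drive_tool(
  plan=[
    [0,0,0,0,0,-2,0],
    [0,0,0,0,0,-4,0],
    [0,0,0,0,0,-5.5,0],
    [0,0,0,0,0,-6,0],
    [0,0,0,0,0,-6,0],
    [0,0,0,0,0,-6,255],
    [0,0,0,0,0,-6,255],
    [0,0,0,0,0,-6,255],
    [0,0,0,0,0,-6,255],
    [0,0,0,0,0,-6,255],
    [0,0,0,0,0,-6,255],
    [0,0,0,0,0,-3,255],
    [0,0,0,0,0,2,255],
    [0,0,0,0,0,6,255],
    [0,0,0,0,0,6,255],
    [0,0,0,0,0,6,255],
    [0,0,0,0,0,6,255],
    [0,0,0,0,0,6,255],
  ],
  newtons=40,
)

```text
time: 10.02
position: [0.4463, -0.2833, 0.1424]
ee_rot: [0.693, 0.72, -0.0, -0.001]
contact_force: [-0.4, 0.1, -6.5]
grip_width: 0.654
finger_force: 40.0
```

Run:
```python
from h import *
for n in("top","side"): cv2.imwrite(f"pics/{n}1.png",cv2.cvtColor(read_camera(n),cv2.COLOR_RGB2BGR))
o=status.get_obs();print(o['contact_force'],o['moment'],o['position'],o['grip_width'])
im=cv2.imread("pics/side1.png")
cv2.imwrite("pics/s1.png",np.hstack([cv2.resize(im[180:330,250:400],(400,400)),cv2.resize(cv2.imread("pics/top1.png")[150:300,290:440],(400,400))]))
```

```text
[-0.33876309 -0.14241405 -6.43847925] [-0.08363125  0.03330065  0.00146368] [ 0.44663689 -0.28350269  0.14292403] 0.6533878321157642
```

View pics/s1.png

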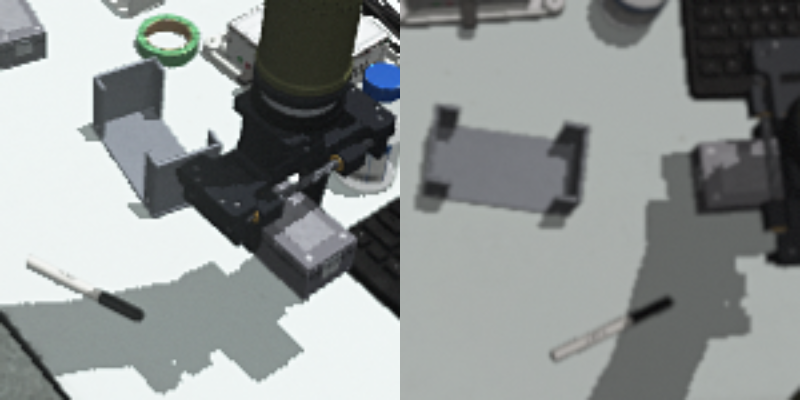

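B weighs about 0.66 kg, so it is the heavy one. The picture shows it held level, and the gripper body lies across the case, so it will clear the end walls. I'll move it over the box and check alignment.

Emit:
drive_tool(
  plan=[
    [0,0,-0.1,1.9,5,0,255],
    [0,0,-0.2,3.85,10,0,255],
    [0,0,-0.2,3.85,15,0,255],
    [0,0,-0.2,3.85,20,0,255],
    [0,0,-0.2,3.85,22.5,0,255],
    [0,0,-0.2,3.85,22.5,0,255],
    [0,0,-0.2,3.85,22.5,0,255],
    [0,0,-0.2,3.85,22.5,-2.0,255],
    [0,0,-0.2,3.85,22.5,-3.0,255],
    [0,0,-0.2,3.85,22.5,-3.0,255],
    [0,0,-0.2,3.85,22.5,-3.0,255],
    [0,0,-0.2,3.85,22.5,-3.0,255],
  ],
)

```text
time: 11.62
position: [0.4859, -0.0589, 0.1142]
ee_rot: [0.762, 0.648, 0.0, 0.0]
contact_force: [0.0, 0.1, -4.9]
grip_width: 0.648
finger_force: 40.0
```

Run:
```python
from h import *
for n in("top","side"): cv2.imwrite(f"pics/{n}2.png",cv2.cvtColor(read_camera(n),cv2.COLOR_RGB2BGR))
o=status.get_obs();print(o['contact_force'],o['position'],o['ee_rot'])
a=cv2.imread("pics/side2.png")[175:275,260:360];b=cv2.imread("pics/top2.png")[160:260,280:380]
cv2.imwrite("pics/s2.png",np.hstack([cv2.resize(q,(400,400),interpolation=cv2.INTER_CUBIC) for q in(a,b)]))
```

```text
[-0.1424873   0.20593205 -5.87335883] [ 0.48575605 -0.05877661  0.11413373] [7.61994101e-01 6.47583805e-01 3.28986678e-04 3.11367855e-04]
```

View pics/s2.png

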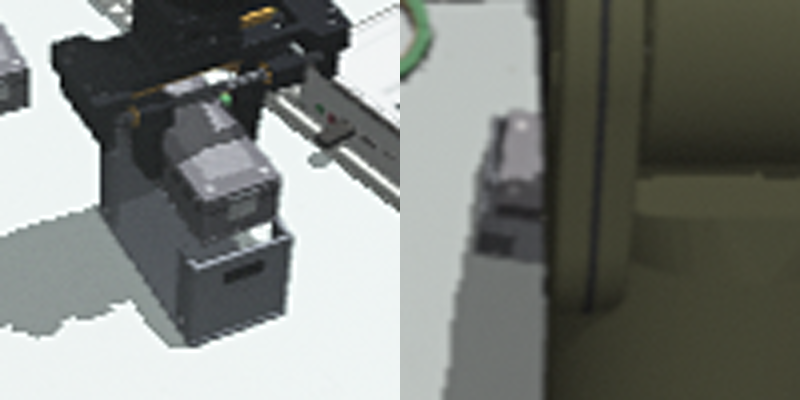

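The picture shows the case level above the box with its near-end rivets at about side (312,222) and (325,217). I'll compare them numerically with the rim in the same view.

Run:
```python
from h import *
g=cv2.GaussianBlur(cv2.cvtColor(cv2.imread("pics/side2.png"),cv2.COLOR_BGR2GRAY).astype(float),(0,0),.6)
th=np.radians(-9.2);R=np.array([[np.cos(th),-np.sin(th)],[np.sin(th),np.cos(th)]])
for u,v in((312,222),(325,217)):
    w=g[v-2:v+3,u-2:u+3];w=np.clip(w-np.median(w)-3,0,None);Y,X=np.mgrid[-2:3,-2:3]
    p=(u+(w*X).sum()/w.sum(),v+(w*Y).sum()/w.sum());P=cast("side",[p],.1325)[0]*1000
    print(p,P.round(1),"in TCP frame",R.T@(P[:2]-[485.8,-58.8]),"in side-box frame",R.T@(P[:2]-[484,-61.5]))
```

```text
(np.float64(311.99561921457223), np.float64(221.56691716968606)) [ 455.9 -111.4  132.5] in TCP frame [-21.09019049 -56.72307074] in side-box frame [-19.74502442 -53.77001668]
(np.float64(325.986898415934), np.float64(216.4836173623668)) [ 497.7 -117.2  132.5] in TCP frame [ 21.10729705 -55.73775797] in side-box frame [ 22.45246312 -52.78470392]
```

Emit:
drive_tool(
  plan=[
    [0,0,0,-0.05,-0.1,0,255],
    [0,0,0,-0.05,-0.1,-1,255],
    [0,0,0,-0.05,-0.1,-1.5,255],
    [0,0,0,-0.05,-0.1,-2,255],
    [0,0,0,-0.05,-0.1,-2.5,255],
    [0,0,0,-0.05,-0.1,-3,255],
    [0,0,0,-0.05,-0.1,-3.5,255],
    [0,0,0,-0.05,-0.1,-3.5,255],
  ],
)

```text
time: 12.72
position: [0.4848, -0.0597, 0.0784]
ee_rot: [0.762, 0.648, -0.0, -0.0]
contact_force: [0.4, -0.3, -6.2]
grip_width: 0.655
finger_force: 40.0
```

No contact, so I'll continue.

Emit:
drive_tool(
  plan=[
    [0,0,0,0,0,-1,255],
    [0,0,0,0,0,-2,255],
    [0,0,0,0,0,-3,255],
    [0,0,0,0,0,-4,255],
    [0,0,0,0,0,-4.4,255],
    [0,0,0,0,0,-4.6,255],
    [0,0,0,0,0,-4.7,255],
    [0,0,0,0,0,-4.7,255],
    [0,0,0,0,0,-4.7,255],
  ],
)

```text
time: 13.85
position: [0.4851, -0.0598, 0.032]
ee_rot: [0.762, 0.648, 0.0, 0.0]
contact_force: [1.4, 0.3, -5.7]
grip_width: 0.65
finger_force: 40.0
```

Emit:
drive_tool(
  plan=[
    [0,0,0,0,0,-0.1,255],
    [0,0,0,0,0,-0.2,255],
    [0,0,0,0,0,-0.25,255],
    [0,0,0,0,0,-0.25,255],
    [0,0,0,0,0,-0.25,255],
  ],
)

```text
time: 14.48
position: [0.485, -0.0598, 0.0299]
ee_rot: [0.762, 0.648, 0.0, 0.0]
contact_force: [-0.8, 0.2, 6.3]
grip_width: 0.652
finger_force: 40.0
```

Emit:
drive_tool(
  plan=[
    [0,0,0,0,0,0,0],
    [0,0,0,0,0,0,0],
    [0,0,0,0,0,0,0],
    [0,0,0,0,0,0,0],
    [0,0,0,0,0,3,0],
    [0,0,0,0,0,9,0],
    [0,0,0,0,0,13,0],
    [0,0,-0.04,-0.4,6,13,0],
    [0,0,-0.04,-0.8,12,13,0],
    [0,0,-0.04,-1.4,18,13,0],
    [0,0,-0.04,-1.4,24,13,0],
    [0,0,-0.04,-1.4,27.5,13,0],
    [0,0,-0.04,-1.4,27.5,10,0],
    [0,0,-0.04,-1.4,27.5,10,0],
    [0,0,-0.04,-1.4,27.5,10,0],
    [0,0,-0.04,-1.4,27.5,10,0],
  ],
)

```text
time: 16.48
position: [0.4716, 0.2147, 0.1301]
ee_rot: [0.775, 0.632, 0.001, 0.0]
contact_force: [0.4, -0.0, 0.7]
grip_width: 0.999
finger_force: 0.0
```

Run:
```python
from h import *
for n in("top","side"): cv2.imwrite(f"pics/{n}3.png",cv2.cvtColor(read_camera(n),cv2.COLOR_RGB2BGR))
o=status.get_obs();print(o['contact_force'],o['position'],o['ee_rot'])
a=cv2.imread("pics/side3.png")[185:265,265:345];b=cv2.imread("pics/top3.png")[170:250,290:370]
cv2.imwrite("pics/s3.png",np.hstack([cv2.resize(q,(400,400),interpolation=cv2.INTER_CUBIC) for q in(a,b)]))
```

```text
[-0.42562535 -0.86679176  0.16206083] [0.47149569 0.21491489 0.12997022] [7.75110971e-01 6.31824783e-01 6.20497601e-04 2.02297466e-04]
```

View pics/s3.png

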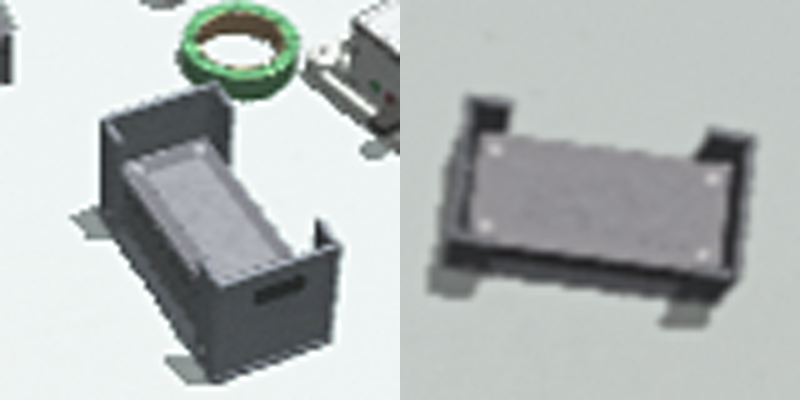

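The heavy case lies flat in the box with clearance at both ends. Its rivets sit at (497,148)–(703,255) in the right panel. Now I'll pick up the light case.

Emit:
drive_tool(
  plan=[
    [0,0,0,0,0,-4,0],
    [0,0,0,0,0,-7,0],
    [0,0,0,0,0,-9.5,0],
    [0,0,0,0,0,-10.5,0],
    [0,0,0,0,0,-10.5,0],
    [0,0,0,0,0,-10.5,255],
    [0,0,0,0,0,-10.5,255],
    [0,0,0,0,0,-10.5,255],
    [0,0,0,0,0,-10.5,255],
    [0,0,0,0,0,-10.5,255],
    [0,0,0,0,0,-10.5,255],
    [0,0,0,0,0,-7,255],
    [0,0,0,0,0,-2,255],
    [0,0,0,0,0,2,255],
    [0,0,0,0,0,2,255],
    [0,0,0,0,0,2,255],
    [0,0,0,0,0,2,255],
  ],
  newtons=30,
)

```text
time: 18.7
position: [0.4699, 0.2148, 0.1477]
ee_rot: [0.775, 0.632, -0.002, -0.0]
contact_force: [0.1, -0.0, -1.6]
grip_width: 0.655
finger_force: 30.0
```

Emit:
drive_tool(
  plan=[
    [0,0,0.04,0.4,-5,0,255],
    [0,0,0.04,0.8,-10,0,255],
    [0,0,0.04,1.4,-15,0,255],
    [0,0,0.04,1.4,-20,0,255],
    [0,0,0.04,1.4,-25,0,255],
    [0,0,0.04,1.4,-27.5,0,255],
    [0,0,0.04,1.4,-27.5,0,255],
    [0,0,0.04,1.4,-27.5,0,255],
    [0,0,0.04,1.4,-27.5,-2,255],
    [0,0,0.04,1.4,-27.5,-3,255],
    [0,0,0.04,1.4,-27.5,-4,255],
    [0,0,0.04,1.4,-27.5,-5,255],
    [0,0,0.04,1.4,-27.5,-6,255],
    [0,0,0.04,1.4,-27.5,-6.5,255],
    [0,0,0.04,1.4,-27.5,-7,255],
    [0,0,0.04,1.4,-27.5,-7,255],
    [0,0,0.04,1.4,-27.5,-7,255],
  ],
)

```text
time: 20.82
position: [0.4851, -0.0598, 0.0794]
ee_rot: [0.762, 0.648, 0.0, 0.0]
contact_force: [-0.5, 0.0, -2.0]
grip_width: 0.658
finger_force: 30.0
```

Emit:
drive_tool(
  plan=[
    [0,0,0,0,0,-0.3,255],
    [0,0,0,0,0,-0.5,255],
    [0,0,0,0,0,-0.6,255],
    [0,0,0,0,0,-0.68,255],
    [0,0,0,0,0,-0.72,255],
    [0,0,0,0,0,-0.72,255],
    [0,0,0,0,0,-0.72,255],
  ],
)

```text
time: 21.7
position: [0.4849, -0.0598, 0.0727]
ee_rot: [0.762, 0.648, 0.0, 0.0]
contact_force: [-1.1, -0.3, 5.8]
grip_width: 0.655
finger_force: 30.0
```

Emit:
drive_tool(
  plan=[
    [0,0,0,0,0,0,0],
    [0,0,0,0,0,0,0],
    [0,0,0,0,0,0,0],
    [0,0,0,0,0,0,0],
    [0,0,0,0,0,3,0],
    [0,0,0,0,0,8,0],
    [0,0,0.05,0,5,8,0],
    [0,0,0.27,-1.4,11,8,0],
    [0,0,0.27,-1.4,17,8,0],
    [0,0,0.27,-1.4,23,8,0],
    [0,0,0.27,-1.4,29,8,0],
    [0,0,0.27,-1.4,35,8,0],
    [0,0,0.27,-1.4,40,8,0],
    [0,0,0.27,-1.4,42.9,8,0],
    [0,0,0.27,-1.4,42.9,4,0],
    [0,0,0.27,-1.4,42.9,1,0],
    [0,0,0.27,-1.4,42.9,1,0],
    [0,0,0.27,-1.4,42.9,1,0],
  ],
)

```text
time: 23.95
position: [0.4716, 0.3694, 0.0829]
ee_rot: [0.668, 0.744, 0.001, 0.0]
contact_force: [0.1, 0.8, 0.2]
grip_width: 1.004
finger_force: 0.0
```

Run:
```python
from h import *
for n in("top","side"): cv2.imwrite(f"pics/{n}4.png",cv2.cvtColor(read_camera(n),cv2.COLOR_RGB2BGR))
o=status.get_obs();print(o['contact_force'],o['position'],o['ee_rot'])
s=cv2.imread("pics/side4.png");a=s[185:265,265:345];b=cv2.imread("pics/top4.png")[170:250,290:370];c=s[110:190,190:270]
cv2.imwrite("pics/s4.png",np.hstack([cv2.resize(q,(266,266),interpolation=cv2.INTER_CUBIC) for q in(a,b,c)]))
```

```text
[ 0.8260262   0.28351087 -0.63378236] [0.47186316 0.36971977 0.08349081] [6.68014956e-01 7.44146692e-01 1.28898405e-03 2.41010301e-04]
```

View pics/s4.png

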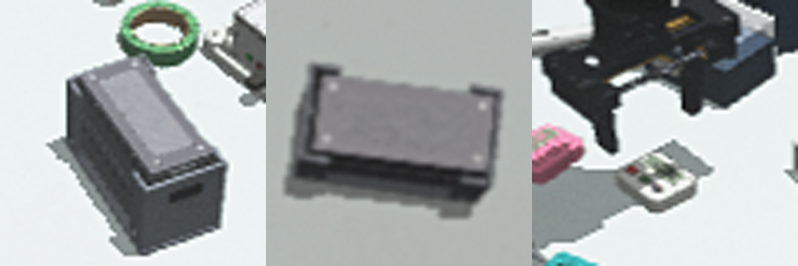

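Both cases are stacked flat in the box. The gripper is above the white timer with nothing between the fingers' paths. Next I'll grip the timer.

Emit:
drive_tool(
  plan=[
    [0,0,0,0,0,-3,0],
    [0,0,0,0,0,-5,0],
    [0,0,0,0,0,-6.5,0],
    [0,0,0,0,0,-7,0],
    [0,0,0,0,0,-7,0],
    [0,0,0,0,0,-7,0],
    [0,0,0,0,0,-7,255],
    [0,0,0,0,0,-7,255],
    [0,0,0,0,0,-7,255],
    [0,0,0,0,0,-7,255],
    [0,0,0,0,0,-7,255],
    [0,0,0,0,0,-7,255],
  ],
  newtons=12,
)

```text
time: 25.55
position: [0.4712, 0.3694, 0.0122]
ee_rot: [0.668, 0.744, 0.0, 0.0]
contact_force: [0.7, -0.7, 2.0]
grip_width: 0.657
finger_force: 12.0
```

Emit:
drive_tool(
  plan=[
    [0,0,0,0,0,3,255],
    [0,0,0,0,0,8,255],
    [0,0,0,0,0,13,255],
    [0,0,0,0,0,14,255],
    [0,0,0,0,-4,14,255],
    [0,0,-0.1,0.7,-9,14,255],
    [0,0,-0.2,1.4,-14,14,255],
    [0,0,-0.27,1.4,-19,14,255],
    [0,0,-0.27,1.4,-24,14,255],
    [0,0,-0.27,1.4,-29,14,255],
    [0,0,-0.27,1.4,-34,14,255],
    [0,0,-0.27,1.4,-39,14,255],
    [0,0,-0.27,1.4,-42,14,255],
    [0,0,-0.27,1.4,-42.9,14,255],
    [0,0,-0.27,1.4,-42.9,12,255],
    [0,0,-0.27,1.4,-42.9,10.5,255],
    [0,0,-0.27,1.4,-42.9,9.8,255],
    [0,0,-0.27,1.4,-42.9,9.5,255],
    [0,0,-0.27,1.4,-42.9,9.5,255],
    [0,0,-0.27,1.4,-42.9,9.5,255],
  ],
)

```text
time: 28.05
position: [0.4852, -0.0597, 0.1074]
ee_rot: [0.762, 0.648, 0.0, 0.0]
contact_force: [0.2, -0.4, -0.1]
grip_width: 0.663
finger_force: 12.0
```

Run:
```python
from h import *
for n in("side",): cv2.imwrite(f"pics/{n}5.png",cv2.cvtColor(read_camera(n),cv2.COLOR_RGB2BGR))
o=status.get_obs();print(o['contact_force'],o['position'],o['ee_rot'],o['grip_width'])
cv2.imwrite("pics/s5.png",cv2.resize(cv2.imread("pics/side5.png")[165:265,250:350],(500,500),interpolation=cv2.INTER_CUBIC))
```

```text
[ 0.23964951 -0.34841244 -0.85254125] [ 0.48525173 -0.05974893  0.10741976] [7.62000623e-01 6.47576129e-01 3.25729392e-04 3.19886378e-04] 0.6625688767033807
```

View pics/s5.png

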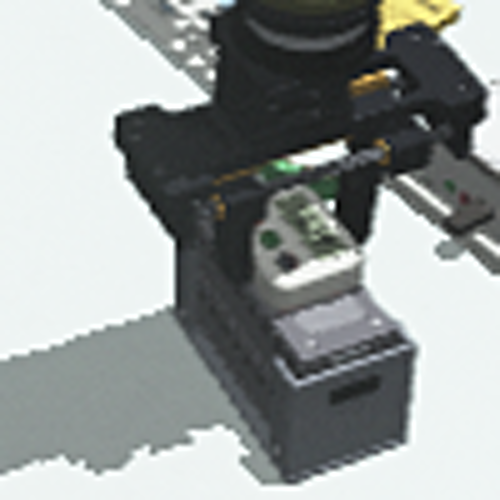

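The timer is held level, face up, just above the upper case. Lowering it gently.

Emit:
drive_tool(
  plan=[
    [0,0,0,0,0,-0.2,255],
    [0,0,0,0,0,-0.35,255],
    [0,0,0,0,0,-0.45,255],
    [0,0,0,0,0,-0.5,255],
    [0,0,0,0,0,-0.53,255],
    [0,0,0,0,0,-0.53,255],
    [0,0,0,0,0,-0.53,255],
  ],
)

```text
time: 28.98
position: [0.4849, -0.0597, 0.1021]
ee_rot: [0.762, 0.648, 0.0, 0.0]
contact_force: [-1.8, 0.2, 4.8]
grip_width: 0.663
finger_force: 12.0
```

In contact. Now I'll release and retreat.

Emit:
drive_tool(
  plan=[
    [0,0,0,0,0,0,0],
    [0,0,0,0,0,0,0],
    [0,0,0,0,0,0,0],
    [0,0,0,0,0,0,0],
    [0,0,0,0,0,2,0],
    [0,0,0,0,0,6,0],
    [0,0,0,0,0,10,0],
    [0,0,0,0,6,10,0],
    [0,0,0,0,12,10,0],
    [0,0,0,0,18,10,0],
    [0,0,0,0,24,10,0],
    [0,0,0,0,28,10,0],
    [0,0,0,0,28,10,0],
    [0,0,0,0,28,10,0],
    [0,0,0,0,28,10,0],
  ],
)

```text
time: 30.85
position: [0.4851, 0.2183, 0.2018]
ee_rot: [0.763, 0.647, -0.0, 0.0]
contact_force: [-0.2, 0.2, 0.0]
grip_width: 1.001
finger_force: 0.0
```

Run:
```python
from h import *
for n in("top","side"): cv2.imwrite(f"pics/{n}6.png",cv2.cvtColor(read_camera(n),cv2.COLOR_RGB2BGR))
a=cv2.imread("pics/side6.png")[175:265,260:350];b=cv2.imread("pics/top6.png")[165:255,285:375]
cv2.imwrite("pics/s6.png",np.hstack([cv2.resize(q,(400,400),interpolation=cv2.INTER_CUBIC) for q in(a,b)]))
```

```text
(no output)
```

View pics/s6.png

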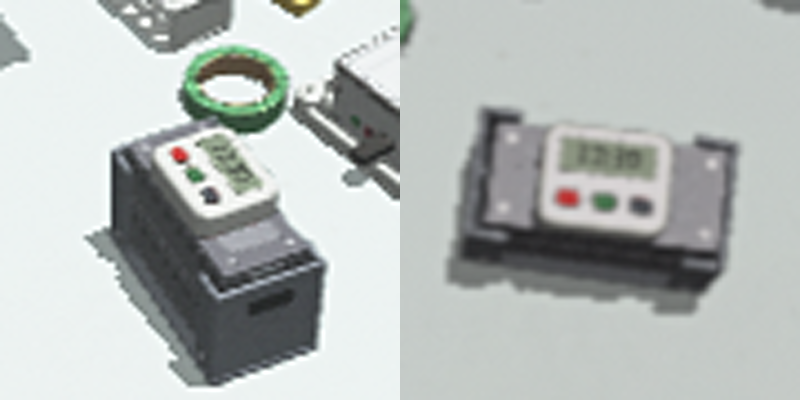

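The timer lies face up on the middle of the upper case: its centre is at about (606,181) in the crop, against a rivet mean of (608,185). Handing in.

```bash
python3 -c "
from workcell import job
print(job.close_job())"
```

```text
the job is handed in; nothing more can be done
None
```

The kit is packed and handed in: heavy case (about 0.66 kg) flat on the box floor, light case (about 0.23 kg) flat on it, timer face up in the middle, tube rack untouched, in about 31 s of the 72 s; the hand-in returned no verdict.

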